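# Scan a library volume and put it in the returns trough

## Task

Take the red labelled book out of the rack, stand it on the green pad with its spine label facing the scanner's nose and let go, then squeeze the scanner's red trigger against its black grip and release it. Afterwards take the book again and set it down upright between the side boards of the oak trough without dropping it, leaving the other books alone.

Things in the scene. Friction and masses are not known exactly. Their poses are not given: they have to be found in the camera images.
- book: the red book, standing upright; 44 thick (its own x, between the covers) x 62 deep (its own y, spine at -y) x 110 tall. Origin: centre of its underside. Mass about 0.25 kg. In the rack its covers have only 4 to 14 mm to the neighbours, so there it can only be taken across spine and fore-edge (62 mm) from above
- book_spine (a point): centre of the red book's spine with the white barred label: 31 mm to -y of the book's axis, 55 mm above its underside
- rack: fixed oak rack; base 200 (x) x 70 (y) x 12 thick, on which three books stand in a row along x (52 mm apart, any order, spines to about -y); end blocks 95 high above the base close the row at x = +-92; both long sides are open. Origin: centre of underside
- green_book: green book 42 x 62 x 104 tall in the rack, same frame as the red book; must stay
- navy_book: navy blue book 40 x 62 x 114 tall in the rack, same frame; must stay
- tan_book: tan book 38 x 62 x 108 tall, standing at the +x end of the trough, same frame; must stay
- scanner: fixed hand scanner lying on its side on an oak plank 330 (x, from -150 to 180) x 180 (y) x 12 thick. Origin: under the plank, axes along the plank. Its nose (dark red window) looks to -x, at x = 17, y = 30, z = 75; its barrel (up to 60 wide) runs to x = 165 along y = 30, top at z = 103. A green pad 100 x 100, top 15 mm above the table, is centred at x = -90, y = 30
- scan_line (a point): point on the top of the pad over which the spine of the book should stand, the spine facing +x of the scanner's frame (towards the nose): 31 mm towards the nose from the pad's centre
- handle: the scanner's black grip, fixed and level: 36 (x) x 115 (y, free end to -y) x 34 (z) mm, its top 92 mm above the table. Origin: its centre line where it leaves the barrel; axes as the scanner's
- squeeze_point (a point): where to centre the fingers for the squeeze, from above, closing along the scanner's x: midway between trigger front and grip back when the trigger is almost fully pulled (5.5 mm to -x of the grip's centre line), 75 mm above the table, 45 mm from the barrel's side. Grip and trigger are together 60 mm wide at rest, about 46 mm squeezed
- trigger (a joint): the red sprung trigger, an upright plate 64 long x 8 thick x 28 high on the -x side of the grip, hinged at its +y end about a vertical axis; 0 rad at rest, 0.30 rad fully pulled towards the grip (about 15 mm at the squeeze point); needs about 2 to 6 N
- trough: fixed oak trough, open above: base 260 (x) x 98 (y) x 10 thick; two side boards along x, tops 122 mm above the table, 78 mm apart inside; ends 80 mm high at x = +-120 to 130. Origin: centre of underside. The book fits with its depth across (8 mm spare each side), spine to either side, so it must be held by its covers there
- trough_spot (a point): free place on the trough's floor, 35 mm to -x of its middle, 10 mm above the table: a good place for the book's origin

How it is judged:
By the outcome, as a careful person would: the job done as asked, in the order asked, and still so for the second after the job is handed in, with the robot touching nothing.
It also fails if it takes over 72 s, if anything falls off the work surface, if the arm or the gripper's body presses on something with over 40 N, if the wrist force passes 120 N, or if a joint passes its speed limit or range.

## Robot

A 7-joint arm with a two-finger parallel gripper is mounted at the origin on the work surface. World frame = base frame: x ahead of the robot, y to its left, z up, the work surface at z = 0. Lengths are in m, angles in rad, forces in N, time in s.
With the tool pointing down it reaches from about 0.425 to 0.925 m from the base axis. Payload 6.8 kg.
Tool frame: the origin (TCP) lies between the finger pads; the fingertips stand r.tcp_to_tips ahead of it and the grasp point (between the pads) is the TCP (r.tcp_to_tips is the distance from the TCP to the fingertips, in m); z points along the fingers, y is the line along which they close (so a half turn about z gives the same grasp; the last joint's range is limited). The gripper opens to 85 mm and grips with 20 to 120 N. Pads are 22 mm wide; open, the fingers measure 114 mm over their backs; the gripper's body (76 mm by 85 mm) begins 54 mm behind the grasp point. The pads swing forward as they close: fully open they stand 13 mm farther back than shut.
Start: joints at [-1.362, 0.477, 0.022, 1.555, -0.011, 1.109, -0.083], TCP at [0.21, 0.641, 0.25] pointing down, gripper open.
Joint ranges: [-2.96, 2.96], [-0.34, 2.1], [-1.41, 1.46], [0.24, 2.44], [-1.37, 4.51], [0.17, 1.92], [-2.96, 2.96]. Speed limits (rad/s): [2.39, 2.39, 3.14, 3.14, 3.14, 3.14, 3.14].

## Interface

Orientations are given as a rotation vector (axis times angle).
In Python, from bench import r gives the robot as it stands.
- The arm moves only by the tool servo_tool, never from a script. Its argument "commands" is a list of rows, each a list of 2 entries, a list of its own where there are three numbers: the shift along the tool's x, y, z normalised to -1 to 1, where 1 is 250 mm, then the turn, a rotation vector about the tool's x, y, z normalised to -1 to 1, where 1 is 90 degrees. In form: [[[dx, dy, dz], [ax, ay, az]], ...]. A call has 1 to 20 rows; each row is the pose to reach, as a shift and turn from the pose commanded when the call began, along the tool's axes at that moment; what a row does not reach only later rows make up. A row lasts 1/10 s, in which the tool goes at most 50 mm and 8.59 degrees, less where a joint would pass 70% of its speed; a pose out of reach is approached as far as the arm can. A call with a number of a shift or a turn outside -1 to 1 is refused whole. A call with a gripper value outside its range is refused whole. "claw" is the closure, from 0 (fully open) to 1 (shut), set as the call begins (left out, the last holds). The fingers move at their own pace and stop on an object; "squeeze" is the grip in N (left out, the last holds). Time passes only in rows, so rows that repeat a pose let the fingers close. It gives the time, the measured TCP pose, the force, the opening and the grip force at its end, in the units of the state.
- r.get_obs(): the state, without advancing time (a new reading comes with each control period).
- r.grab_frame(name): name is "side" or "top"; returns (picture, depth): 384x512x3 uint8, red, green, blue; 384x512 float32, m along the optical axis (not along the pixel's ray), 0 where there is no reading.
- r.camera_model(name): a dict with "fx", "fy", "cx", "cy" (pixels), "extrinsics" (4x4, takes a point from camera to world coordinates). Camera axes: x right, y down, z forward; pixel columns grow to the right and rows downward; lengths in m; the calibration is good to about 2 mm. A picture is of the moment at which its call begins. camera_model takes no time and is no camera call.
- r.hand_in(): hands the job in; it is judged then, once.
Trained networks look in the newest picture that a camera, given by its name, has taken for a name from the list of things; names that differ only in an ending like _2 or _b are one class to them, and where a whole thing is asked for, a point or a joint stands for the part that bears it (a point fixed in the world has none). Each returns a list of dicts, best first, with "confidence" (0 to 1); they miss things now and then, are a little off and sometimes report something else, mostly with a low value. They report only what shows in the picture. A call takes as long as a camera call.
- r.boxes_of(camera, target): "uv" ([column, row] in pixels, amid what is visible of it).
- r.mark_of(camera, target): "uv" ([column, row] in pixels: a listed point, or the origin of a listed thing).
The state is a dict: "clock": time; "joints": joint angles; "qvel": joint speeds; "tau": joint torques, N m; "tcp_pos": TCP position; "orientation": TCP orientation; "contact_force": force on the tool from outside, world axes, zero at the start; "moment": the same for the moment, N m; "grip_width": finger opening in m; "gripper_force": force on a finger pad.
Only numpy, scipy, OpenCV 4.12 (cv2) and the standard library are available. Lean on these libraries where they do the work, as an engineer would, in place of code of your own. Each camera call takes 0.05 s, during which the arm holds its last target. There are 200 camera calls.

## Working session

There is one attempt and no reset: what is moved stays moved. The work goes in short steps, Python scripts to look and compute and a tool call to move; the robot and the scene stay as the last step left them, time stands still between calls to the robot, and variables do not carry over. Pictures are saved under pics/ and viewed, at most 10 in all, crops included, and the job is handed in when it is done.

Besides the shell and the picture viewer there is one more tool, called after ">>>" as a command line: name --argument value ..., lists and objects as JSON in quotes. servo_tool: Moves the arm, as the interface text tells. Scaled input: -1 to 1 covers 250 mm each way for a shift and 90 degrees each way for a turn. Its arguments: {"type":"object","properties":{"commands":{"type":"array"},"claw":{"type":"number"},"squeeze":{"type":"number"}},"required":["commands"]}

```bash
mkdir -p pics; ls
cat > h.py <<'E'
from bench import r
import numpy as np, cv2
from scipy.spatial.transform import Rotation as R
def cam(n): 
    m=r.camera_model(n); return m,np.array(m["extrinsics"])
def px2w(n,uv,d):
    m,T=cam(n); return (T@np.array([(uv[0]-m["cx"])/m["fx"]*d,(uv[1]-m["cy"])/m["fy"]*d,d,1]))[:3]
def cloud(n,D):
    m,T=cam(n); v,u=np.mgrid[:384,:512]
    P=np.stack([(u-m["cx"])/m["fx"]*D,(v-m["cy"])/m["fy"]*D,D],-1)
    return P@T[:3,:3].T+T[:3,3]
def tri(a,b):
    A=[];bb=[]
    for n,uv in (("side",a),("top",b)):
        m,T=cam(n); d=T[:3,:3]@np.array([(uv[0]-m["cx"])/m["fx"],(uv[1]-m["cy"])/m["fy"],1]); d/=np.linalg.norm(d)
        M=np.eye(3)-np.outer(d,d); A.append(M); bb.append(M@T[:3,3])
    return np.linalg.lstsq(np.vstack(A),np.hstack(bb),rcond=None)[0]
E
cat > a.py <<'E'
from h import *
im={}
for n in ("side","top"):
    p,d=r.grab_frame(n); im[n]=p; np.savez(f"{n}0.npz",p=p,d=d)
    print(n,np.round(cam(n)[1],3).tolist())
    cv2.imwrite(f"pics/{n}0.png",p[...,::-1])
for t in ["book","book_spine","rack","green_book","navy_book","tan_book","scanner","scan_line","handle","squeeze_point","trough","trough_spot"]:
    q={}
    for n in ("side","top"):
        l=r.mark_of(n,t); q[n]=l[0]["uv"] if l else None
        print(t,n,[(np.round(x["uv"],1).tolist(),round(x["confidence"],2)) for x in l[:2]],end=" ")
    if all(v is not None for v in q.values()): print(np.round(tri(q["side"],q["top"]),4),end="")
    print()
o=r.get_obs();print(o["clock"],o["tcp_pos"],o["orientation"],o["grip_width"],r.tcp_to_tips)
E
python3 a.py
```

```text
pics
side [[0.794, -0.348, 0.499, 0.144], [-0.608, -0.421, 0.673, -0.578], [-0.024, -0.838, -0.546, 0.512], [0.0, 0.0, 0.0, 1.0]]
top [[0.023, -0.988, 0.153, 0.387], [-1.0, -0.026, -0.017, -0.004], [0.021, -0.152, -0.988, 1.175], [0.0, 0.0, 0.0, 1.0]]
book side [([352.2, 285.6], 0.7)] book top [([369.6, 196.1], 0.58)] [ 0.5492 -0.3119  0.0164]
book_spine side [([372.4, 274.2], 0.58)] book_spine top [([385.6, 191.0], 0.6), ([370.0, 219.7], 0.46)] [ 0.5576 -0.3405  0.0622]
rack side [([332.5, 309.5], 0.67)] rack top [([368.5, 217.6], 0.86)] [ 0.4962 -0.3147 -0.0065]
green_book side [([314.6, 321.6], 0.76), ([212.0, 212.3], 0.51)] green_book top [([367.8, 238.4], 0.66), ([121.1, 211.9], 0.4)] [ 0.4458 -0.3138 -0.0014]
navy_book side [([335.0, 302.8], 0.91)] navy_book top [([367.5, 218.6], 0.98)] [ 0.4964 -0.3119  0.0071]
tan_book side [] tan_book top [([127.7, 162.8], 0.66), ([383.5, 195.9], 0.31)] 
scanner side [([237.3, 217.1], 0.58)] scanner top [([239.6, 206.1], 0.84)] [ 0.5181  0.0202 -0.0032]
scan_line side [([207.9, 212.0], 0.75), ([315.0, 319.8], 0.2)] scan_line top [([224.1, 226.7], 0.73)] [0.4613 0.0578 0.0173]
handle side [([274.7, 177.3], 0.57)] handle top [([242.7, 158.8], 0.85)] [0.6288 0.0136 0.0705]
squeeze_point side [([286.3, 184.3], 0.59)] squeeze_point top [([264.6, 163.5], 0.8)] [ 0.6176 -0.041   0.0797]
trough side [([183.9, 170.0], 0.64)] trough top [([122.1, 196.1], 0.6)] [ 0.5338  0.3262 -0.0064]
trough_spot side [([171.6, 167.3], 0.65)] trough_spot top [([121.3, 211.8], 0.63)] [0.4918 0.3173 0.0209]
1.3 [0.21025083 0.64142631 0.25030893] [-4.95487826e-01 -3.10223412e+00 -2.88221913e-05] 0.08515463819190645 0.019
```

View pics/side0.png

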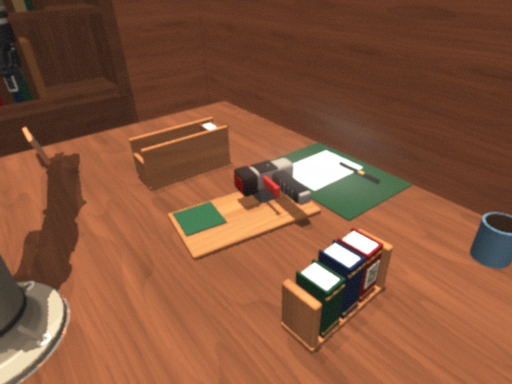

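View pics/top0.png

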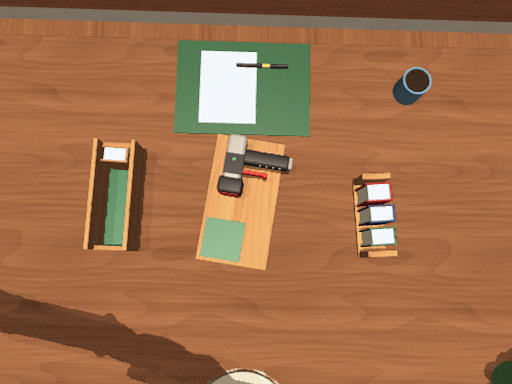

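```bash
cat > b.py <<'E'
from h import *
# fits from top camera cloud + side
z=np.load("top0.npz");C=cloud("top",z["d"]);p=z["p"].astype(int)
s=np.load("side0.npz");Cs=cloud("side",s["d"]);ps=s["p"].astype(int)
ok=z["d"]>0; oks=s["d"]>0
def rect(name,mask,P=C):
    q=P[mask]; 
    if len(q)<10: print(name,len(q));return
    c,wh,a=cv2.minAreaRect(np.percentile(q[:,2],50)*0+q[:,:2].astype(np.float32)*1000)
    print(name,len(q),np.round(c,1),np.round(wh,1),round(a,1),"z",np.round(np.percentile(q[:,2],[5,50,95]),4))
H=cv2.cvtColor(z["p"],cv2.COLOR_RGB2HSV).astype(int);h,sa,v=H[...,0],H[...,1],H[...,2]
X,Y,Z=C[...,0],C[...,1],C[...,2]
rk=ok&(Y<-.22)
red=((h<8)|(h>172))&(sa>110)
rect("red top",rk&red&(Z>.112)&(Z<.135))
rect("green top",rk&(h>40)&(h<90)&(sa>60)&(Z>.105))
rect("navy top",rk&(h>95)&(h<130)&(sa>60)&(Z>.115))
tr=ok&(Y>.2)&(X>.3)&(X<.75)
rect("trough boards",tr&(Z>.116)&(Z<.128))
rect("trough all",tr&(Z>.07)&(Z<.128))
rect("pad",ok&(abs(Y)<.2)&(h>40)&(h<90)&(sa>60)&(Z<.03))
rect("plank",ok&(abs(Y)<.2)&(X>.3)&(Z>.007)&(Z<.02))
rect("grip top",ok&(Y>-.12)&(Y<.02)&(X>.5)&(Z>.085)&(Z<.097)&(v<80))
rect("trigger",ok&(Y>-.15)&(Y<.05)&(X>.5)&red&(Z>.05))
for n,b in (("rackend",rk&(Z>.1)&(Z<.112)&(sa<150)&(h>8)&(h<30)),):rect(n,b)
E
python3 b.py
```

```text
Traceback (most recent call last):
  File "b.py", line 15, in <module>
    rect("red top",rk&red&(Z>.112)&(Z<.135))
    ~~~~^^^^^^^^^^^^^^^^^^^^^^^^^^^^^^^^^^^^
  File "b.py", line 9, in rect
    c,wh,a=cv2.minAreaRect(np.percentile(q[:,2],50)*0+q[:,:2].astype(np.float32)*1000)
           ~~~~~~~~~~~~~~~^^^^^^^^^^^^^^^^^^^^^^^^^^^^^^^^^^^^^^^^^^^^^^^^^^^^^^^^^^^^
cv2.error: OpenCV(4.12.0) /io/opencv/modules/imgproc/src/convhull.cpp:143: error: (-215:Assertion failed) total >= 0 && (depth == CV_32F || depth == CV_32S) in function 'convexHull'
```

The side view shows the rack with green, navy and red books (red at about (362,250), its label at (372,273)), the pad at (200,218), the scanner at (265,180) and the trough at (180,150). The top view agrees: red top at (377,192), pad (223,240), grip (267,160), trough (112,195).

```bash
sed -i 's/np.percentile(q\[:,2\],50)\*0+q\[:,:2\].astype(np.float32)\*1000/(q[:,:2]*1000).astype(np.float32)/; s/rect("red top".*/rect("red top",rk\&(Z>.112)\&(X>.525)\&(X<.575))/; s/rect("navy top".*/rect("navy top",rk\&(Z>.115)\&(X>.472)\&(X<.52))/; s/rect("green top".*/rect("green top",rk\&(Z>.105)\&(X>.42)\&(X<.47))/' b.py
cat >> b.py <<'E'
rect("tan top",tr&(X>.58)&(Z>.108)&(Z<.1215)&(sa<90))
print("side cam:")
X,Y,Z=Cs[...,0],Cs[...,1],Cs[...,2];H=cv2.cvtColor(s["p"],cv2.COLOR_RGB2HSV).astype(int);h,sa,v=H[...,0],H[...,1],H[...,2]
red=((h<8)|(h>172))&(sa>110)
for nm,lo,hi in (("red",.525,.575),("navy",.472,.52),("green",.42,.47)): rect(nm,oks&(Y<-.22)&(Y>-.4)&(X>lo)&(X<hi)&(Z>.105),Cs)
rect("trigger",oks&(Y>-.15)&(Y<.05)&(X>.5)&red&(Z>.05)&(Z<.12),Cs)
rect("grip top",oks&(Y>-.12)&(Y<.0)&(X>.5)&(Z>.085)&(Z<.097)&(v<80),Cs)
rect("pad",oks&(abs(Y)<.2)&(h>40)&(h<90)&(sa>60)&(Z<.03)&(X<.55)&(X>.3),Cs)
E
python3 b.py
```

```text
red top 484 [ 549.3 -306.8] [44.6 63.1] 5.1 z [0.1164 0.1204 0.1246]
green top 470 [ 446.1 -316.4] [41.9 63.5] 5.4 z [0.1101 0.1141 0.1188]
navy top 457 [ 498.2 -311.7] [40.3 63.6] 4.9 z [0.1192 0.1241 0.1283]
trough boards 1330 [529.6 319.5] [100.1 258.1] 89.4 z [0.1167 0.1217 0.1253]
trough all 3034 [529.7 319.8] [100.1 260.5] 89.2 z [0.0762 0.1138 0.1245]
pad 7969 [680.2  20.5] [580.4 358.5] 0.1 z [0.0001 0.0038 0.0076]
plank 8927 [637.    3.3] [396.9 664.5] 89.5 z [0.0074 0.0125 0.0174]
grip top 215 [591.6 -38.2] [108.3  99.5] 82.7 z [0.086  0.0916 0.0958]
trigger 151 [574.5   8.4] [ 44.3 106.4] 33.6 z [0.0656 0.0883 0.0928]
rackend 364 [ 498.4 -312. ] [199.   67.7] 3.0 z [0.1026 0.1073 0.1108]
tan top 288 [623.2 314.6] [53.8 31.9] 87.5 z [0.1127 0.1159 0.1196]
side cam:
red 761 [ 548.1 -309.9] [47.6 63.4] 3.5 z [0.1111 0.1191 0.1222]
navy 1090 [ 496.6 -314.9] [42.1 63.2] 4.3 z [0.1074 0.1225 0.1262]
green 1015 [ 444.9 -319.4] [44.2 62.8] 6.0 z [0.1073 0.1129 0.1163]
trigger 316 [984.4 -20.1] [ 98.7 900.6] 87.3 z [0.0612 0.0785 0.0912]
grip top 59 [608.7 -49. ] [18.8 94.9] 3.6 z [0.0859 0.0893 0.0918]
pad 965 [431.9  56.3] [99.2 96.1] 81.9 z [0.0136 0.0149 0.0164]
```

```bash
cat > c.py <<'E'
from h import *
exec(open("b.py").read().split("H=cv2")[0].split("# fits")[1])
def hs(q): 
    H=cv2.cvtColor(q,cv2.COLOR_RGB2HSV).astype(int); return H[...,0],H[...,1],H[...,2]
for nm,P,pic,o in (("top",C,z["p"],ok),("side",Cs,s["p"],oks)):
    print(nm)
    X,Y,Z=P[...,0],P[...,1],P[...,2]; h,sa,v=hs(pic)
    reg=o&(X>.36)&(X<.74)&(Y>-.13)&(Y<.14)
    grn=(h>40)&(h<90)&(sa>60)
    rect("pad",reg&grn&(X<.52)&(Y>-.02)&(Z>.005),P)
    m=reg&(Z>.004)&(Z<.022)&(X<.68)
    n,l,st,_=cv2.connectedComponentsWithStats(m.astype(np.uint8)); m=l==1+st[1:,4].argmax()
    rect("plank",m,P)
    red=((h<8)|(h>172))&(sa>110)
    rect("trigger",reg&red&(Z>.06)&(X>.53)&(Y<.015),P)
    g=reg&(Z>.084)&(Z<.098)&(Y<.005)&(X>.57)&~red
    q=cv2.morphologyEx(g.astype(np.uint8),cv2.MORPH_OPEN,np.ones((2,2)))>0
    rect("grip",q,P)
    rect("barrel",reg&(Z>.096)&(Y>-.02),P)
    rect("boards hi",o&(X>.36)&(X<.7)&(Y>.22)&(Y<.42)&(Z>.119)&(Z<.13),P)
    for lo,hi in ((.25,.32),(.32,.4)):
        k=o&(X>.42)&(X<.58)&(Y>lo)&(Y<hi)&(Z>.117)&(Z<.13); q=P[k]
        if len(q)>20: a,b=np.polyfit(q[:,0],q[:,1],1); print(len(q),"board slope deg",round(np.degrees(np.arctan(a)),2),"mean",q.mean(0).round(4), "resid pct",np.percentile(q[:,1]-a*q[:,0]-b,[2,98]).round(4))
for c in [(373,174),(366,202)]:pass
E
python3 c.py
```

```text
Traceback (most recent call last):
  File "c.py", line 2, in <module>
    exec(open("b.py").read().split("H=cv2")[0].split("# fits")[1])
    ~~~~^^^^^^^^^^^^^^^^^^^^^^^^^^^^^^^^^^^^^^^^^^^^^^^^^^^^^^^^^^
IndentationError: unexpected indent
```

```bash
sed -i 's/.split("# fits")\[1\]//' c.py; python3 c.py
```

```text
top
pad 37 [433.6  60.3] [97.3 96.9] 82.4 z [0.0132 0.016  0.019 ]
plank 6443 [519.3  20.9] [190.5 305.4] 81.3 z [0.0092 0.0133 0.0178]
trigger 118 [590.2 -15.1] [60.  10.8] 82.3 z [0.0669 0.0883 0.0922]
grip 634 [517.8 -60.7] [259.6 118.4] 1.1 z [0.0791 0.0916 0.0955]
barrel 1159 [610.2  27.3] [ 70.5 145.4] 77.8 z [0.0974 0.1018 0.1056]
boards hi 1065 [529.6 319.5] [ 99.7 258.4] 89.3 z [0.1197 0.1223 0.1256]
328 board slope deg -0.89 mean [0.4989 0.2755 0.1223] resid pct [-0.0048  0.0053]
335 board slope deg -0.79 mean [0.4988 0.3633 0.1221] resid pct [-0.0047  0.0058]
side
pad 965 [431.9  56.3] [99.2 96.1] 81.9 z [0.0136 0.0149 0.0164]
plank 5392 [529.9  13.7] [182.2 324.2] 82.4 z [0.0091 0.0121 0.0156]
trigger 215 [593.3  -8.4] [56.2 71.7] 24.9 z [0.0652 0.0786 0.0894]
grip 482 [ 453.9 -219.9] [943.8  88.2] 43.8 z [0.0827 0.0906 0.0928]
barrel 588 [610.8  29.7] [ 58.  144.5] 80.0 z [0.0975 0.1009 0.1033]
boards hi 385 [528.7 315.6] [101.5 257.1] 88.8 z [0.1193 0.1213 0.1229]
168 board slope deg -1.0 mean [0.4978 0.2709 0.1205] resid pct [-0.0047  0.0061]
145 board slope deg -0.94 mean [0.4966 0.3587 0.1205] resid pct [-0.005   0.0063]
```

```bash
cat > plan.py <<'E'
import sys
from h import *
def plan(xyz,yaw):
    o=r.get_obs(); M=R.from_rotvec(o["orientation"]); a=np.radians(yaw)
    y=np.array([np.cos(a),np.sin(a),0]); z=np.array([0,0,-1.]); T=R.from_matrix(np.stack([np.cross(y,z),y,z],1))
    s=M.inv().apply(np.array(xyz)-o["tcp_pos"])/.25; t=(M.inv()*T).as_rotvec()/(np.pi/2)
    print(xyz,yaw,"shift",s.round(3).tolist(),"turn",t.round(3).tolist())
if __name__=="__main__":
    for a in sys.argv[1:]:
        v=[float(q) for q in a.split(",")]; plan(v[:3],v[3])
E
cat > d.py <<'E'
from h import *
O=np.array([517.7,16.1])/1e3; a=np.radians(-8); U=np.array([[np.cos(a),np.sin(a)],[-np.sin(a),np.cos(a)]])
for n in ("top","side"):
    f=np.load(n+"0.npz"); P=cloud(n,f["d"]); q=(P[...,:2]-O)@U.T; v=f["p"].max(-1).astype(int)
    rd=f["p"].astype(int); red=(rd[...,0]>1.8*rd[...,1])&(rd[...,0]>70)
    for y0 in (-.075,-.06,-.045,-.03):
        k=(f["d"]>0)&(abs(q[...,1]-y0)<.008)&(q[...,0]>.05)&(q[...,0]<.16)&(P[...,2]>.075)
        g=k&~red&(P[...,2]>.084); 
        print(n,y0,"grip",np.percentile(q[g][:,0],[3,97]).round(4),g.sum(),"red",np.percentile(q[k&red][:,0],[3,50,97]).round(4) if (k&red).sum() else None)
    k=(f["d"]>0)&(P[...,2]>.06)&(q[...,0]>0)&(q[...,0]<.2)&(abs(q[...,1])<.15)
    print("ext y",np.percentile(q[k][:,1],[.5,99.5]).round(4),"x",np.percentile(q[k][:,0],[.5,99.5]).round(4))
    b=k&(abs(q[...,0]-.04)<.02)&(P[...,2]>.09); print("barrel y",np.percentile(q[b][:,1],[2,98]).round(4))
E
python3 d.py; python3 plan.py .53,.25,.25,-60 .549,-.308,.25,-85
```

```text
top -0.075 grip [0.0987 0.1317] 95 red None
top -0.06 grip [0.0983 0.1313] 95 red None
top -0.045 grip [0.0993 0.1321] 93 red [0.0711 0.0754 0.0807]
top -0.03 grip [0.0986 0.1315] 95 red [0.0738 0.0768 0.0809]
ext y [-0.1049  0.0608] x [0.0174 0.1617]
barrel y [0.0049 0.061 ]
side -0.075 grip [0.0981 0.1295] 64 red None
side -0.06 grip [0.0986 0.1281] 61 red [0.0711 0.0758 0.0813]
side -0.045 grip [0.0978 0.1289] 57 red [0.0706 0.0739 0.0819]
side -0.03 grip [0.0974 0.1271] 55 red [0.0728 0.0745 0.0786]
ext y [-0.1114  0.0534] x [0.0172 0.1615]
barrel y [0.0001 0.0541]
[0.53, 0.25, 0.25] -60.0 shift [-1.703, -1.089, 0.001] turn [-0.0, -0.0, 1.465]
[0.549, -0.308, 0.25] -85.0 shift [-2.471, -3.187, 0.001] turn [-0.0, -0.0, 1.743]
```

>>> servo_tool --commands '[[[-1,-0.7,0],[0,0,0.8]],[[-1,-0.7,0],[0,0,0.8]],[[-1,-0.7,0],[0,0,0.8]],[[-1,-0.7,0],[0,0,0.8]],[[-1,-0.7,0],[0,0,0.8]],[[-1,-0.7,0],[0,0,0.8]],[[-1,-0.7,0],[0,0,0.8]],[[-1,-0.7,0],[0,0,0.8]],[[-1,-0.7,0],[0,0,0.8]],[[-1,-0.7,0],[0,0,0.8]]]' --claw 0

```text
clock: 2.3
tcp_pos: [0.3933, 0.3973, 0.2504]
orientation: [-2.225, -2.218, -0.0]
contact_force: [-1.1, 0.1, 0.7]
grip_width: 0.0854
gripper_force: 0.0
```

>>> servo_tool --commands '[[[-1,0.55,0],[0,0,0.9]],[[-1,0.55,0],[0,0,0.9]],[[-1,0.55,0],[0,0,0.9]],[[-1,0.55,0],[0,0,0.9]],[[-1,0.55,0],[0,0,0.9]],[[-1,0.55,0],[0,0,0.9]],[[-1,0.55,0],[0,0,0.9]],[[-1,0.55,0],[0,0,0.9]],[[-1,0.55,0],[0,0,0.9]],[[-1,0.55,0],[0,0,0.9]],[[-1,0.55,0],[0,0,0.9]]]'

```text
clock: 3.4
tcp_pos: [0.5301, 0.1471, 0.2503]
orientation: [3.132, 0.245, -0.0]
contact_force: [-1.2, 0.0, 0.1]
grip_width: 0.085
gripper_force: 0.0
```

```bash
python3 plan.py .549,-.06,.25,-85 .549,-.308,.25,-85
```

```text
[0.549, -0.06, 0.25] -85.0 shift [-0.054, 0.83, 0.001] turn [0.0, 0.0, 0.044]
[0.549, -0.308, 0.25] -85.0 shift [-0.208, 1.81, 0.001] turn [0.0, 0.0, 0.044]
```

>>> servo_tool --commands '[[[-0.104,0.905,0],[0,0,0]],[[-0.104,0.905,0],[0,0,0]],[[-0.104,0.905,0],[0,0,0]],[[-0.104,0.905,0],[0,0,0]],[[-0.104,0.905,0],[0,0,0]]]'

```text
clock: 3.9
tcp_pos: [0.5387, -0.0853, 0.2509]
orientation: [3.131, 0.241, 0.001]
contact_force: [0.2, 0.1, -0.0]
grip_width: 0.0852
gripper_force: 0.0
```

>>> servo_tool --commands '[[[-0.104,0.905,0],[0,0,0.044]],[[-0.104,0.905,0],[0,0,0.044]],[[-0.104,0.905,0],[0,0,0.044]],[[-0.104,0.905,0],[0,0,0.044]],[[-0.104,0.905,0],[0,0,0.044]],[[-0.104,0.905,0],[0,0,0.044]]]'

```text
clock: 4.5
tcp_pos: [0.5466, -0.3137, 0.2506]
orientation: [3.136, 0.128, -0.001]
contact_force: [0.1, 0.4, -0.7]
grip_width: 0.0855
gripper_force: 0.0
```

```bash
python3 plan.py .549,-.308,.092,-85; python3 -c "
from h import *
for n in ('side','top'):
    p,d=r.grab_frame(n); cv2.imwrite(f'pics/{n}1.png',p[...,::-1]); np.savez(n+'1.npz',p=p,d=d)
s=cv2.imread('pics/side1.png');t=cv2.imread('pics/top1.png')
cv2.imwrite('pics/c1.png',np.hstack([cv2.resize(s[150:350,250:450],(400,400)),cv2.resize(t[120:280,310:470],(400,400))]))"
```

```text
[0.549, -0.308, 0.092] -85.0 shift [0.012, -0.024, 0.634] turn [0.002, 0.0, -0.004]
```

View pics/c1.png

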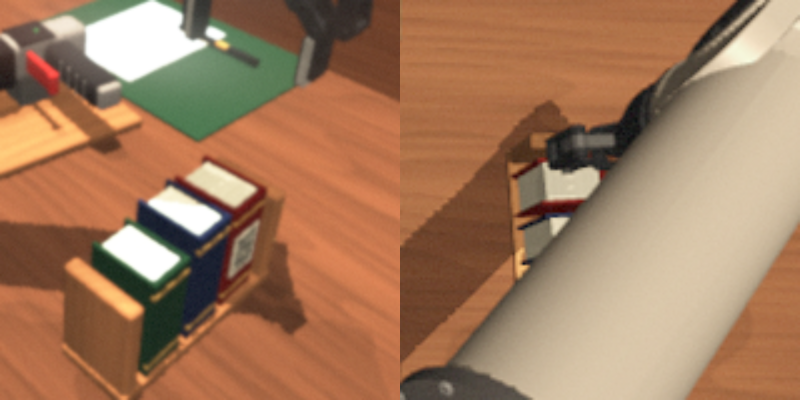

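The crops show the open fingers (left crop around (200,20) and (310,50)) straddling the line over the red book, nothing in the way. Descending.

>>> servo_tool --commands '[[[0.012,-0.024,0.15],[0,0,-0.004]],[[0.012,-0.024,0.3],[0,0,-0.004]],[[0.012,-0.024,0.38],[0,0,-0.004]],[[0.012,-0.024,0.46],[0,0,-0.004]],[[0.012,-0.024,0.53],[0,0,-0.004]],[[0.012,-0.024,0.59],[0,0,-0.004]],[[0.012,-0.024,0.63],[0,0,-0.004]],[[0.012,-0.024,0.65],[0,0,-0.004]],[[0.012,-0.024,0.65],[0,0,-0.004]]]'

```text
clock: 5.5
tcp_pos: [0.5508, -0.3018, 0.0874]
orientation: [-3.138, -0.144, 0.001]
contact_force: [0.3, 0.1, 0.0]
grip_width: 0.085
gripper_force: 0.0
```

>>> servo_tool --commands '[[[0,0,0],[0,0,0]],[[0,0,0],[0,0,0]],[[0,0,0],[0,0,0]],[[0,0,0],[0,0,0]],[[0,0,0],[0,0,0]],[[0,0,0],[0,0,0]],[[0,0,0],[0,0,0]],[[0,0,0],[0,0,0]]]' --claw 1 --squeeze 40

```text
clock: 6.3
tcp_pos: [0.5516, -0.3031, 0.089]
orientation: [3.137, 0.143, 0.003]
contact_force: [0.1, -2.8, 5.7]
grip_width: 0.0616
gripper_force: 44.7
```

>>> servo_tool --commands '[[[0,0,-0.03],[0,0,0]],[[0,0,-0.08],[0,0,0]],[[0,0,-0.16],[0,0,0]],[[0,0,-0.24],[0,0,0]],[[0,0,-0.32],[0,0,0]],[[0,0,-0.4],[0,0,0]],[[0,0,-0.48],[0,0,0]],[[0,0,-0.56],[0,0,0]],[[0,0,-0.62],[0,0,0]],[[0,0,-0.64],[0,0,0]],[[0,0,-0.64],[0,0,0]],[[0,0,-0.64],[0,0,0]]]'

```text
clock: 7.5
tcp_pos: [0.5504, -0.3014, 0.2469]
orientation: [-3.137, -0.144, 0.002]
contact_force: [-0.2, -0.4, -3.7]
grip_width: 0.0616
gripper_force: 44.3
```

```bash
cat > look.py <<'E'
import sys
from h import *
k=sys.argv[1]
for n in ('side','top'):
    p,d=r.grab_frame(n); np.savez(n+k+'.npz',p=p,d=d)
    cv2.imwrite(f'pics/{n}{k}.png',p[...,::-1])
E
python3 look.py 2; python3 plan.py .49,-.125,.25,-50  .4328,.0583,.25,-8
python3 -c "
from h import *
f=np.load('side2.npz');P=cloud('side',f['d']);o=r.get_obs()['tcp_pos'];print(o)
k=(f['d']>0)&(P[...,2]>.12)&(P[...,2]<.27)&(abs(P[...,0]-o[0])<.05)&(abs(P[...,1]-o[1])<.06)
rd=f['p'].astype(int);q=P[k&(rd[...,0]>1.6*rd[...,1])];print(len(q),np.percentile(q,[2,50,98],axis=0).round(4))"
```

```text
[0.49, -0.125, 0.25] -50.0 shift [-0.176, -0.725, -0.012] turn [-0.001, 0.001, -0.386]
[0.4328, 0.0583, 0.25] -8.0 shift [-0.337, -1.476, -0.011] turn [-0.001, 0.001, -0.853]
[ 0.55035268 -0.30151852  0.24664428]
1283 [[ 0.522  -0.3362  0.1706]
 [ 0.5262 -0.3213  0.1963]
 [ 0.5645 -0.279   0.2661]]
```

View pics/side2.png

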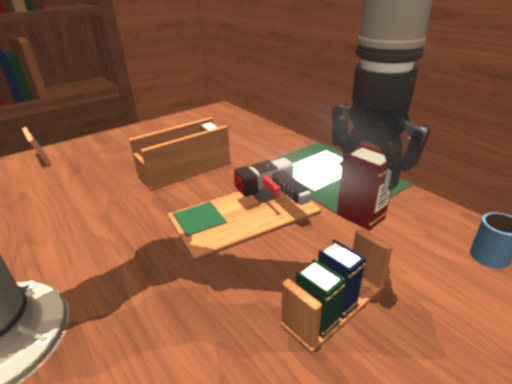

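The book hangs upright in the gripper at (365,190); green and navy are undisturbed at (320,300) and (342,275).

>>> servo_tool --commands '[[[-0.06,-0.24,0],[0,0,-0.1]],[[-0.12,-0.48,0],[0,0,-0.2]],[[-0.176,-0.725,-0.012],[0,0,-0.3]],[[-0.176,-0.725,-0.012],[0,0,-0.386]],[[-0.176,-0.725,-0.012],[0,0,-0.386]],[[-0.176,-0.725,-0.012],[0,0,-0.386]]]'

```text
clock: 8.2
tcp_pos: [0.4902, -0.1247, 0.2506]
orientation: [-2.951, -1.076, 0.0]
contact_force: [0.2, -1.2, -2.9]
grip_width: 0.0614
gripper_force: 46.5
```

```bash
python3 plan.py .4331,.0603,.2,-8
```

```text
[0.4331, 0.0603, 0.2] -8.0 shift [0.302, -0.713, 0.203] turn [-0.0, -0.0, -0.466]
```

>>> servo_tool --commands '[[[0.08,-0.18,0.05],[0,0,-0.09]],[[0.16,-0.36,0.1],[0,0,-0.18]],[[0.24,-0.54,0.15],[0,0,-0.27]],[[0.3,-0.68,0.203],[0,0,-0.36]],[[0.302,-0.713,0.203],[0,0,-0.45]],[[0.302,-0.713,0.203],[0,0,-0.466]],[[0.302,-0.713,0.203],[0,0,-0.466]],[[0.302,-0.713,0.203],[0,0,-0.466]]]'

```text
clock: 9.0
tcp_pos: [0.4347, 0.0578, 0.2003]
orientation: [2.378, 2.051, 0.001]
contact_force: [-0.2, -0.2, -2.2]
grip_width: 0.0615
gripper_force: 46.6
```

```bash
python3 plan.py .4331,.0603,.097,-8; python3 -c "
from h import *
for n in ('side','top'):
    p,d=r.grab_frame(n); np.savez(n+'3.npz',p=p,d=d)
    H=cv2.cvtColor(p,cv2.COLOR_RGB2HSV).astype(int);h,s=H[...,0],H[...,1]
    P=cloud(n,d);m=(d>0)&((h<8)|(h>172))&(s>110)&(P[...,2]>.1)&(abs(P[...,0]-.43)<.07)&(abs(P[...,1]-.06)<.07);q=P[m]
    print(n,m.sum(),np.percentile(q,[1,50,99],axis=0).round(4).tolist() if m.sum() else '')"
```

```text
[0.4331, 0.0603, 0.097] -8.0 shift [0.009, -0.008, 0.413] turn [0.001, 0.0, -0.005]
side 1470 [[0.4011, 0.0258, 0.1251], [0.4297, 0.0313, 0.1819], [0.4617, 0.0758, 0.2333]]
top 0
```

>>> servo_tool --commands '[[[0.01,-0.002,0.06],[0,0,-0.005]],[[0.01,-0.002,0.14],[0,0,-0.005]],[[0.01,-0.002,0.22],[0,0,-0.005]],[[0.01,-0.002,0.3],[0,0,-0.005]],[[0.01,-0.002,0.36],[0,0,-0.005]],[[0.01,-0.002,0.4],[0,0,-0.005]],[[0.01,-0.002,0.412],[0,0,-0.005]],[[0.01,-0.002,0.412],[0,0,-0.005]],[[0.01,-0.002,0.412],[0,0,-0.005]]]'

```text
clock: 10.0
tcp_pos: [0.4342, 0.0621, 0.0976]
orientation: [2.364, 2.068, 0.002]
contact_force: [0.4, -0.0, -3.2]
grip_width: 0.0613
gripper_force: 46.7
```

>>> servo_tool --commands '[[[0,0,0.006],[0,0,0]],[[0,0,0.012],[0,0,0]],[[0,0,0.016],[0,0,0]],[[0,0,0.016],[0,0,0]]]'

```text
clock: 10.4
tcp_pos: [0.4336, 0.0622, 0.093]
orientation: [-2.364, -2.069, -0.0]
contact_force: [0.9, -0.0, -2.9]
grip_width: 0.0617
gripper_force: 46.7
```

>>> servo_tool --commands '[[[0,0,0.004],[0,0,0]],[[0,0,0.008],[0,0,0]],[[0,0,0.008],[0,0,0]]]'

```text
clock: 10.7
tcp_pos: [0.4338, 0.0621, 0.0919]
orientation: [-2.364, -2.068, -0.001]
contact_force: [-3.8, -1.0, 13.4]
grip_width: 0.0613
gripper_force: 48.5
```

```bash
python3 -c "
from h import *
o=r.get_obs();print(o['tcp_pos'],o['contact_force'])
for n in ('side','top'):
    p,d=r.grab_frame(n); np.savez(n+'4.npz',p=p,d=d)
    H=cv2.cvtColor(p,cv2.COLOR_RGB2HSV).astype(int);h,s=H[...,0],H[...,1]
    P=cloud(n,d);m=(d>0)&((h<8)|(h>172))&(s>110)&(P[...,2]>.012)&(abs(P[...,0]-.43)<.06)&(abs(P[...,1]-.06)<.07);q=P[m]
    print(n,m.sum(),np.percentile(q,[1,50,99],axis=0).round(4).tolist() if m.sum() else '')
    if n=='side': cv2.imwrite('pics/c4.png',cv2.resize(p[120:270,130:330,::-1],(800,600)))"
```

```text
[0.43375322 0.06208661 0.09189115] [-3.83213313 -0.99314709 13.3864826 ]
side 1142 [[0.4002, 0.0302, 0.0174], [0.4297, 0.0356, 0.0748], [0.4633, 0.0786, 0.1252]]
top 0
```

View pics/c4.png

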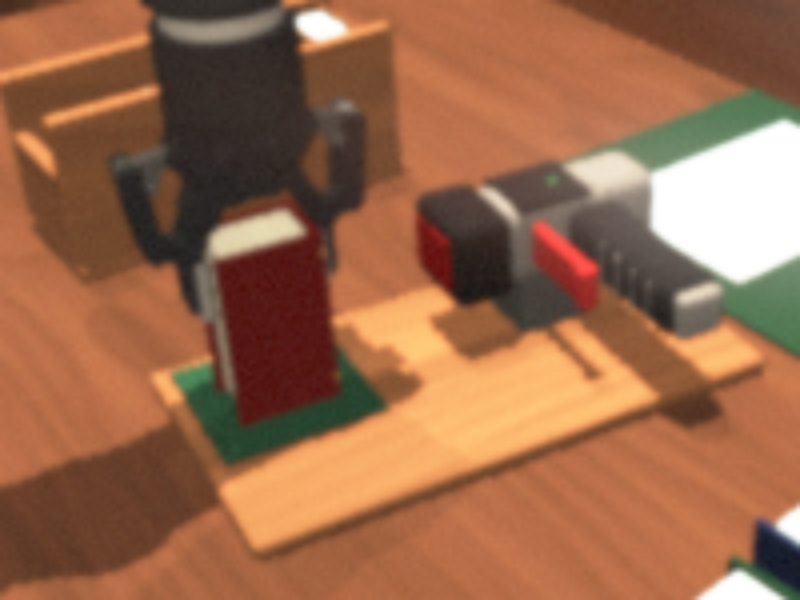

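The book stands on the pad, its fore-edge pages to the left (215,330) and spine towards the nose (435,250); contact is felt. Releasing.

>>> servo_tool --commands '[[[0,0,-0.004],[0,0,0]],[[0,0,-0.004],[0,0,0]],[[0,0,-0.004],[0,0,0]],[[0,0,-0.004],[0,0,0]],[[0,0,-0.004],[0,0,0]],[[0,0,-0.004],[0,0,0]]]' --claw 0

```text
clock: 11.4
tcp_pos: [0.4336, 0.0621, 0.092]
orientation: [-2.364, -2.069, 0.0]
contact_force: [0.2, 0.4, 0.1]
grip_width: 0.0853
gripper_force: 0.0
```

>>> servo_tool --commands '[[[0,0,-0.06],[0,0,0]],[[0,0,-0.16],[0,0,0]],[[0,0,-0.3],[0,0,0]],[[0,0,-0.4],[0,0,0]],[[0,0,-0.4],[0,0,0]],[[0,0,-0.4],[0,0,0]]]'

```text
clock: 12.0
tcp_pos: [0.4337, 0.0623, 0.1922]
orientation: [-2.364, -2.069, -0.002]
contact_force: [0.1, 0.4, -0.4]
grip_width: 0.0855
gripper_force: 0.0
```

```bash
python3 plan.py .6193,-.0437,.19,-8; python3 plan.py .6193,-.0437,.19,-8
```

```text
[0.6193, -0.0437, 0.19] -8.0 shift [-0.322, 0.792, 0.009] turn [0.0, -0.001, 0.004]
[0.6193, -0.0437, 0.19] -8.0 shift [-0.322, 0.792, 0.009] turn [0.0, -0.001, 0.004]
```

>>> servo_tool --commands '[[[-0.322,0.792,0],[0,0,0.004]],[[-0.322,0.792,0],[0,0,0.004]],[[-0.322,0.792,0],[0,0,0.004]],[[-0.322,0.792,0],[0,0,0.004]],[[-0.322,0.792,0],[0,0,0.004]],[[-0.322,0.792,0],[0,0,0.004]],[[-0.322,0.792,0],[0,0,0.004]]]'

```text
clock: 12.7
tcp_pos: [0.6178, -0.0438, 0.1901]
orientation: [-2.369, -2.059, 0.004]
contact_force: [0.4, -0.2, -0.3]
grip_width: 0.0855
gripper_force: 0.0
```

```bash
python3 plan.py .6193,-.0437,.085,-8
cat > bk.py <<'E'
from h import *
for n in ('side','top'):
    p,d=r.grab_frame(n); np.savez(n+'5.npz',p=p,d=d)
    P=cloud(n,d);m=(d>0)&(P[...,2]>.115)&(P[...,2]<.14)&(abs(P[...,0]-.43)<.06)&(abs(P[...,1]-.06)<.07);q=P[m]
    if m.sum()>50: print(n,m.sum(),cv2.minAreaRect((q[:,:2]*1000).astype(np.float32)),np.median(q[:,2]))
for t in ("squeeze_point","book","scan_line","book_spine"):
    q=[r.mark_of(n,t) for n in ("side","top")]
    print(t,[(x[0]["uv"],x[0]["confidence"]) if x else None for x in q], tri(q[0][0]["uv"],q[1][0]["uv"]) if all(q) else "")
E
python3 bk.py
```

```text
[0.6193, -0.0437, 0.085] -8.0 shift [0.002, 0.007, 0.421] turn [-0.002, 0.0, -0.0]
side 391 ((433.1911315917969, 55.821922302246094), (47.61748123168945, 61.62361145019531), 83.36167907714844) 0.12198942106953681
squeeze_point [([282.1, 185.2], 0.64), None] 
book [([200.4, 217.1], 0.96), None] 
scan_line [([209.1, 211.6], 0.69), None] 
book_spine [([212.2, 193.5], 0.9), None]
```

>>> servo_tool --commands '[[[0.002,0.006,0.12],[0,0,0]],[[0.002,0.006,0.24],[0,0,0]],[[0.002,0.006,0.32],[0,0,0]],[[0.002,0.006,0.38],[0,0,0]],[[0.002,0.006,0.42],[0,0,0]],[[0.002,0.006,0.445],[0,0,0]],[[0.002,0.006,0.46],[0,0,0]],[[0.002,0.006,0.46],[0,0,0]],[[0.002,0.006,0.46],[0,0,0]]]' --squeeze 20

```text
clock: 14.1
tcp_pos: [0.6212, -0.0437, 0.0777]
orientation: [2.37, 2.061, 0.002]
contact_force: [-0.1, -0.1, -0.5]
grip_width: 0.0856
gripper_force: 0.0
```

```bash
python3 plan.py .6193,-.0437,.075,-8; python3 look.py 6; python3 -c "
import cv2
s=cv2.imread('pics/side6.png');t=cv2.imread('pics/top6.png')
cv2.imwrite('pics/c6.png',np.hstack([cv2.resize(s[120:240,210:330],(400,400)),cv2.resize(t[100:220,200:320],(400,400))])) if 0 else cv2.imwrite('pics/c6.png',cv2.resize(s[130:220,220:340],(800,600)))"
```

```text
[0.6193, -0.0437, 0.075] -8.0 shift [-0.001, -0.008, 0.011] turn [0.001, -0.0, 0.0]
```

View pics/c6.png

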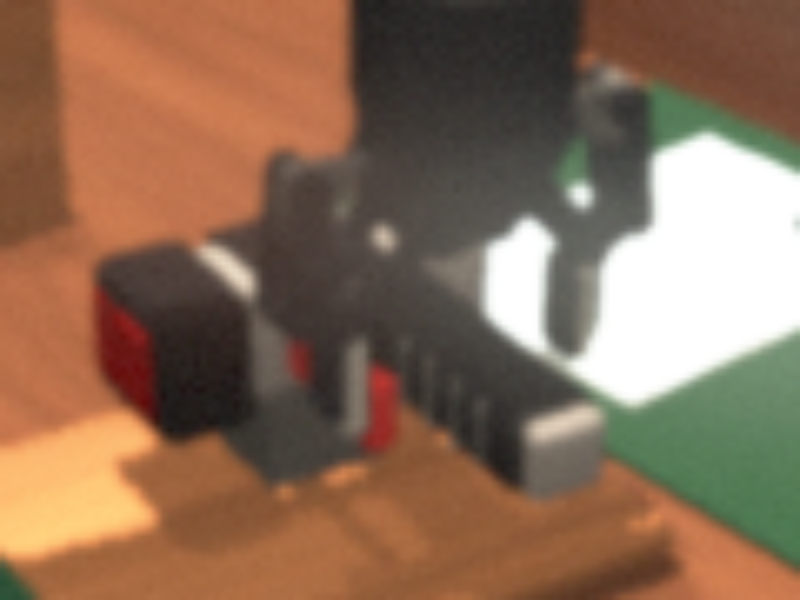

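The front finger stands outside the red trigger (350,390) and the other well behind the grip (575,300). Closing with 20 N.

>>> servo_tool --commands '[[[0,-0.006,0.008],[0,0,0]],[[0,-0.006,0.008],[0,0,0]],[[0,-0.006,0.008],[0,0,0]]]'

```text
clock: 14.5
tcp_pos: [0.6192, -0.0434, 0.0751]
orientation: [-2.371, -2.061, 0.0]
contact_force: [-0.6, 0.2, 0.0]
grip_width: 0.0852
gripper_force: 0.0
```

>>> servo_tool --commands '[[[0,0,0],[0,0,0]],[[0,0,0],[0,0,0]],[[0,0,0],[0,0,0]],[[0,0,0],[0,0,0]],[[0,0,0],[0,0,0]],[[0,0,0],[0,0,0]],[[0,0,0],[0,0,0]],[[0,0,0],[0,0,0]]]' --claw 1 --squeeze 20

```text
clock: 15.3
tcp_pos: [0.6219, -0.0439, 0.0759]
orientation: [2.367, 2.059, 0.005]
contact_force: [6.9, -1.7, -1.0]
grip_width: 0.0434
gripper_force: 25.2
```

```bash
python3 look.py 7; python3 -c "
import cv2
s=cv2.imread('pics/side7.png');cv2.imwrite('pics/c7.png',cv2.resize(s[130:220,220:340],(800,600)))"
```

```text
(no output)
```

View pics/c7.png

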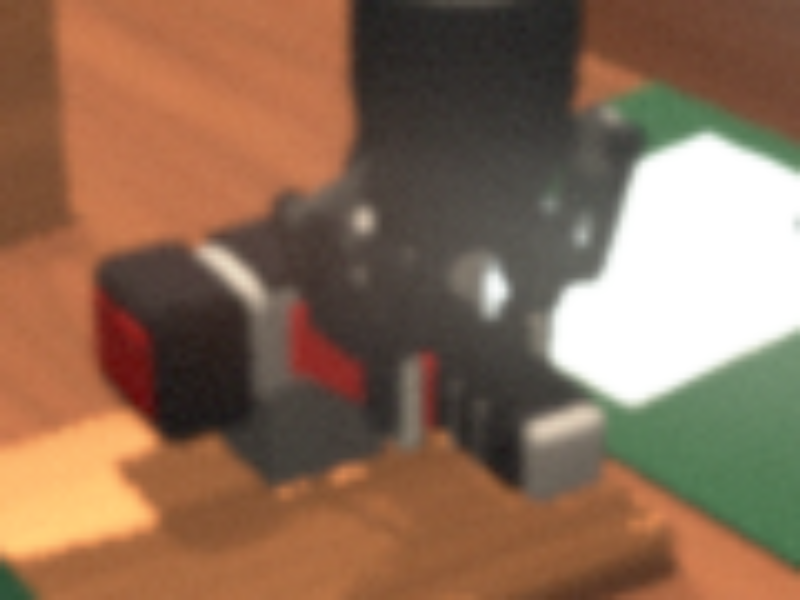

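The trigger plate is pulled against the grip (425,390), opening 43 mm. Releasing.

>>> servo_tool --commands '[[[0,0,0],[0,0,0]],[[0,0,0],[0,0,0]],[[0,0,0],[0,0,0]],[[0,0,0],[0,0,0]],[[0,0,0],[0,0,0]],[[0,0,0],[0,0,0]],[[0,0,0],[0,0,0]]]' --claw 0

```text
clock: 16.1
tcp_pos: [0.6194, -0.0434, 0.0751]
orientation: [2.371, 2.061, 0.0]
contact_force: [0.1, 1.1, 0.6]
grip_width: 0.0857
gripper_force: 0.0
```

>>> servo_tool --commands '[[[0,0,-0.08],[0,0,0]],[[0,0,-0.24],[0,0,0]],[[0,0,-0.4],[0,0,0]],[[0,0,-0.56],[0,0,0]],[[0,0,-0.6],[0,0,0]],[[0,0,-0.6],[0,0,0]]]'

```text
clock: 16.7
tcp_pos: [0.6204, -0.0436, 0.2271]
orientation: [2.369, 2.06, 0.005]
contact_force: [-0.8, -1.1, 0.0]
grip_width: 0.0855
gripper_force: 0.0
```

```bash
python3 plan.py .4333,.0585,.22,82; python3 bk.py | head -2
```

```text
[0.4333, 0.0585, 0.22] 82.0 shift [0.3, -0.798, 0.025] turn [0.003, 0.001, -1.0]
side 392 ((433.0226745605469, 56.467411041259766), (47.14713668823242, 61.987693786621094), 82.99996185302734) 0.12204812819616423
squeeze_point [([283.7, 185.3], 0.63), ([367.4, 238.7], 0.45)] [ 0.43176887 -0.24716557  0.24562657]
```

>>> servo_tool --commands '[[[0.3,-0.798,0],[0,0,-1]],[[0.3,-0.798,0],[0,0,-1]],[[0.3,-0.798,0],[0,0,-1]],[[0.3,-0.798,0],[0,0,-1]],[[0.3,-0.798,0],[0,0,-1]],[[0.3,-0.798,0],[0,0,-1]],[[0.3,-0.798,0],[0,0,-1]],[[0.3,-0.798,0],[0,0,-1]],[[0.3,-0.798,0],[0,0,-1]],[[0.3,-0.798,0],[0,0,-1]],[[0.3,-0.798,0],[0,0,-1]],[[0.3,-0.798,0],[0,0,-1]],[[0.3,-0.798,0],[0,0,-1]]]'

```text
clock: 18.5
tcp_pos: [0.4321, 0.0584, 0.2251]
orientation: [0.222, 3.134, 0.0]
contact_force: [-0.1, 0.5, 0.1]
grip_width: 0.0854
gripper_force: 0.0
```

```bash
python3 plan.py .4336,.0585,.095,82
```

```text
[0.4336, 0.0585, 0.095] 82.0 shift [-0.006, 0.001, 0.52] turn [0.0, 0.0, -0.001]
```

>>> servo_tool --commands '[[[-0.005,0,0.12],[0,0,0]],[[-0.005,0,0.24],[0,0,0]],[[-0.005,0,0.34],[0,0,0]],[[-0.005,0,0.42],[0,0,0]],[[-0.005,0,0.48],[0,0,0]],[[-0.005,0,0.51],[0,0,0]],[[-0.005,0,0.52],[0,0,0]],[[-0.005,0,0.52],[0,0,0]],[[-0.005,0,0.52],[0,0,0]]]'

```text
clock: 19.4
tcp_pos: [0.4339, 0.0585, 0.0957]
orientation: [0.219, 3.133, 0.001]
contact_force: [-0.5, 0.2, 0.6]
grip_width: 0.0853
gripper_force: 0.0
```

>>> servo_tool --commands '[[[0,0,0],[0,0,0]],[[0,0,0],[0,0,0]],[[0,0,0],[0,0,0]],[[0,0,0],[0,0,0]],[[0,0,0],[0,0,0]],[[0,0,0],[0,0,0]],[[0,0,0],[0,0,0]],[[0,0,0],[0,0,0]],[[0,0,0],[0,0,0]]]' --claw 1 --squeeze 40

```text
clock: 20.3
tcp_pos: [0.4337, 0.0585, 0.0955]
orientation: [0.219, 3.133, 0.001]
contact_force: [-0.9, -0.8, 6.9]
grip_width: 0.0435
gripper_force: 41.9
```

>>> servo_tool --commands '[[[0,0,-0.04],[0,0,0]],[[0,0,-0.1],[0,0,0]],[[0,0,-0.2],[0,0,0]],[[0,0,-0.32],[0,0,0]],[[0,0,-0.44],[0,0,0]],[[0,0,-0.52],[0,0,0]],[[0,0,-0.6],[0,0,0]],[[0,0,-0.6],[0,0,0]],[[0,0,-0.6],[0,0,0]]]'

```text
clock: 21.2
tcp_pos: [0.4328, 0.0582, 0.2446]
orientation: [-0.219, -3.134, -0.0]
contact_force: [-0.9, -0.3, -4.4]
grip_width: 0.0433
gripper_force: 41.8
```

```bash
python3 plan.py .4942,.23,.245,-1 .4942,.318,.245,-1; python3 -c "
from h import *
f=r.grab_frame('side')[0]; cv2.imwrite('pics/s8.png',f[...,::-1]); print(r.get_obs()['joints'])
d=r.grab_frame('side')[1];o=r.get_obs()['tcp_pos'];P=cloud('side',d)
k=(d>0)&(f[...,0]>1.6*f[...,1])&(P[...,2]>.16)&(P[...,2]<.28)&(abs(P[...,0]-o[0])<.06)&(abs(P[...,1]-o[1])<.06);print(k.sum(),np.percentile(P[k],[1,50,99],axis=0).round(4).tolist())"
```

```text
[0.4942, 0.23, 0.245] -1.0 shift [-0.148, 0.715, -0.002] turn [-0.0, -0.0, 0.922]
[0.4942, 0.318, 0.245] -1.0 shift [-0.099, 1.063, -0.002] turn [-0.0, -0.0, 0.922]
[-0.56716909  0.07873954  0.30916243  2.1194117  -0.02938361  0.94916377
  1.18979792]
1330 [[0.3995, 0.029, 0.1646], [0.4219, 0.0356, 0.2111], [0.4596, 0.0807, 0.2737]]
```

>>> servo_tool --commands '[[[-0.03,0.14,0],[0,0,0.08]],[[-0.06,0.28,0],[0,0,0.17]],[[-0.09,0.42,0],[0,0,0.26]],[[-0.12,0.56,0],[0,0,0.35]],[[-0.148,0.715,0],[0,0,0.44]],[[-0.148,0.715,0],[0,0,0.53]],[[-0.148,0.715,0],[0,0,0.62]],[[-0.148,0.715,0],[0,0,0.71]],[[-0.148,0.715,0],[0,0,0.8]],[[-0.148,0.715,0],[0,0,0.87]],[[-0.148,0.715,0],[0,0,0.922]],[[-0.148,0.715,0],[0,0,0.922]],[[-0.148,0.715,0],[0,0,0.922]]]'

```text
clock: 22.6
tcp_pos: [0.4943, 0.23, 0.244]
orientation: [-2.237, -2.205, 0.003]
contact_force: [-0.0, -0.5, -3.8]
grip_width: 0.0434
gripper_force: 42.5
```

```bash
python3 plan.py .4942,.318,.22,-1
```

```text
[0.4942, 0.318, 0.22] -1.0 shift [0.352, -0.005, 0.095] turn [-0.001, 0.001, 0.002]
```

>>> servo_tool --commands '[[[0.1,0,0],[0,0,0.002]],[[0.2,0,0],[0,0,0.002]],[[0.28,0,0],[0,0,0.002]],[[0.33,0,0],[0,0,0.002]],[[0.352,0,0.02],[0,0,0.002]],[[0.352,0,0.06],[0,0,0.002]],[[0.352,0,0.08],[0,0,0.002]],[[0.352,0,0.08],[0,0,0.002]],[[0.352,0,0.08],[0,0,0.002]]]'

```text
clock: 23.5
tcp_pos: [0.4964, 0.3172, 0.2249]
orientation: [2.245, 2.198, -0.001]
contact_force: [0.0, -0.3, -3.0]
grip_width: 0.0434
gripper_force: 42.5
```

```bash
python3 look.py 9; python3 plan.py .4942,.318,.14,-1; python3 -c "
from h import *
o=r.get_obs()['tcp_pos'];print(o)
f=np.load('side9.npz');d=f['d'];p=f['p'].astype(int);P=cloud('side',d)
k=(d>0)&(p[...,0]>1.6*p[...,1])&(P[...,2]>.135)&(P[...,2]<.27)&(abs(P[...,0]-o[0])<.05)&(abs(P[...,1]-o[1])<.06)
q=P[k]; print(k.sum(),np.percentile(q,[1,50,99],axis=0).round(4).tolist())
q=P[k&(P[...,1]<o[1]-.025)]
A=np.c_[q,np.ones(len(q))];
if len(q)>30:
  a=np.linalg.lstsq(np.c_[q[:,0],q[:,2],np.ones(len(q))],q[:,1],rcond=None)[0];print('spine y=',a, 'at axis,z.15',a@[o[0],.15,1],'z.22',a@[o[0],.22,1],len(q))
for lo,hi in ((.25,.3),(.33,.39)):
  k=(d>0)&(P[...,0]>.4)&(P[...,0]<.62)&(P[...,1]>lo)&(P[...,1]<hi)&(P[...,2]>.117)&(P[...,2]<.125);q=P[k];print(k.sum(),q.mean(0),np.percentile(q[:,1],[2,98]))
s=cv2.imread('pics/side9.png');cv2.imwrite('pics/c9.png',cv2.resize(s[70:220,90:290],(800,600)))"
```

```text
[0.4942, 0.318, 0.14] -1.0 shift [0.001, -0.01, 0.342] turn [0.0, -0.0, -0.002]
[0.49660645 0.31779243 0.22538214]
600 [[0.4738, 0.2815, 0.1449], [0.4832, 0.2866, 0.1935], [0.53, 0.3455, 0.2546]]
spine y= [-0.04168444  0.00053146  0.30587142] at axis,z.15 0.28525037229732736 z.22 0.2852875745956096 389
233 [0.50662478 0.27092589 0.12050216] [0.26543038 0.2788178 ]
161 [0.49803344 0.35813002 0.12039356] [0.35091916 0.36598265]
```

View pics/c9.png

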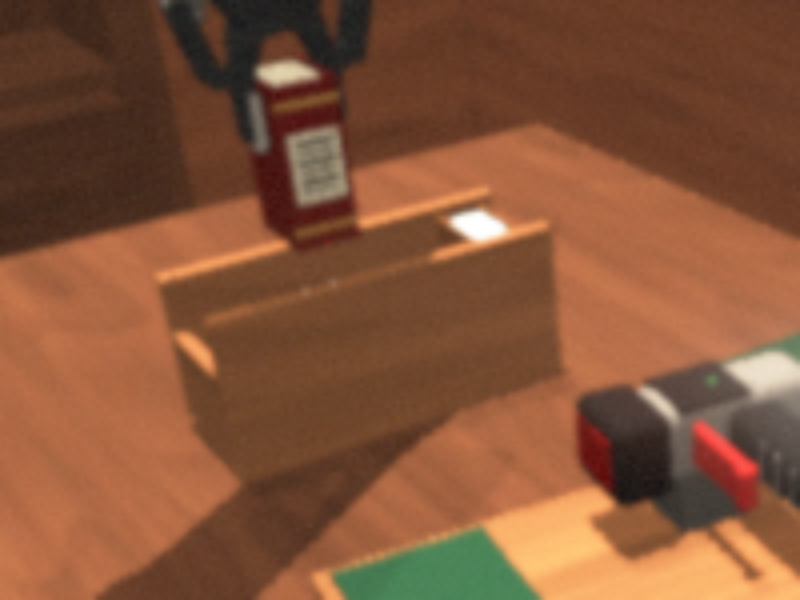

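The book hangs upright, label out (320,165), over the trough between the boards; in this view it is ~2 mm too far in +y. Correct and descend, checking force.

>>> servo_tool --commands '[[[-0.007,-0.006,0.05],[0,0,0]],[[-0.007,-0.006,0.1],[0,0,0]],[[-0.007,-0.006,0.14],[0,0,0]],[[-0.007,-0.006,0.18],[0,0,0]],[[-0.007,-0.006,0.22],[0,0,0]],[[-0.007,-0.006,0.25],[0,0,0]],[[-0.007,-0.006,0.25],[0,0,0]],[[-0.007,-0.006,0.25],[0,0,0]]]'

```text
clock: 24.4
tcp_pos: [0.4949, 0.3165, 0.1625]
orientation: [2.243, 2.199, 0.0]
contact_force: [0.5, -0.5, -3.6]
grip_width: 0.0436
gripper_force: 42.5
```

>>> servo_tool --commands '[[[0,0,0.04],[0,0,0]],[[0,0,0.08],[0,0,0]],[[0,0,0.12],[0,0,0]],[[0,0,0.15],[0,0,0]],[[0,0,0.17],[0,0,0]],[[0,0,0.185],[0,0,0]],[[0,0,0.19],[0,0,0]],[[0,0,0.19],[0,0,0]]]'

```text
clock: 25.2
tcp_pos: [0.4948, 0.3165, 0.115]
orientation: [2.244, 2.199, 0.0]
contact_force: [0.0, -0.1, -3.5]
grip_width: 0.0437
gripper_force: 42.6
```

>>> servo_tool --commands '[[[0,0,0.03],[0,0,0]],[[0,0,0.06],[0,0,0]],[[0,0,0.08],[0,0,0]],[[0,0,0.088],[0,0,0]],[[0,0,0.09],[0,0,0]],[[0,0,0.09],[0,0,0]]]'

```text
clock: 25.8
tcp_pos: [0.4949, 0.3165, 0.0926]
orientation: [2.243, 2.199, 0.0]
contact_force: [0.2, -0.3, -3.1]
grip_width: 0.0435
gripper_force: 42.6
```

>>> servo_tool --commands '[[[0,0,0.004],[0,0,0]],[[0,0,0.008],[0,0,0]],[[0,0,0.008],[0,0,0]]]'

```text
clock: 26.1
tcp_pos: [0.4948, 0.3166, 0.0906]
orientation: [-2.243, -2.199, -0.0]
contact_force: [0.3, 0.3, -3.7]
grip_width: 0.0437
gripper_force: 42.6
```

>>> servo_tool --commands '[[[0,0,0.003],[0,0,0]],[[0,0,0.004],[0,0,0]],[[0,0,0.004],[0,0,0]]]'

```text
clock: 26.4
tcp_pos: [0.4949, 0.3166, 0.0906]
orientation: [-2.243, -2.199, -0.001]
contact_force: [-2.1, -0.9, 6.1]
grip_width: 0.0435
gripper_force: 43.7
```

Seated on the floor. Let go, rise, and look.

>>> servo_tool --commands '[[[0,0,-0.001],[0,0,0]],[[0,0,-0.001],[0,0,0]],[[0,0,-0.001],[0,0,0]],[[0,0,-0.001],[0,0,0]],[[0,0,-0.001],[0,0,0]],[[0,0,-0.001],[0,0,0]],[[0,0,-0.001],[0,0,0]]]' --claw 0

```text
clock: 27.1
tcp_pos: [0.4947, 0.3165, 0.0897]
orientation: [-2.243, -2.199, 0.0]
contact_force: [0.2, 0.7, -0.5]
grip_width: 0.0853
gripper_force: 0.0
```

>>> servo_tool --commands '[[[0,0,-0.05],[0,0,0]],[[0,0,-0.15],[0,0,0]],[[0,0,-0.3],[0,0,0]],[[0,0,-0.45],[0,0,0]],[[0,0,-0.6],[0,0,0]],[[0,0,-0.75],[0,0,0]],[[0,0,-0.75],[0,0,0]],[[0,0,-0.75],[0,0,0]]]'

```text
clock: 27.9
tcp_pos: [0.4951, 0.3167, 0.2789]
orientation: [-2.244, -2.199, -0.004]
contact_force: [-0.4, -0.1, -1.2]
grip_width: 0.0853
gripper_force: 0.0
```

```bash
python3 look.py a
```

```text
(no output)
```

View pics/sidea.png

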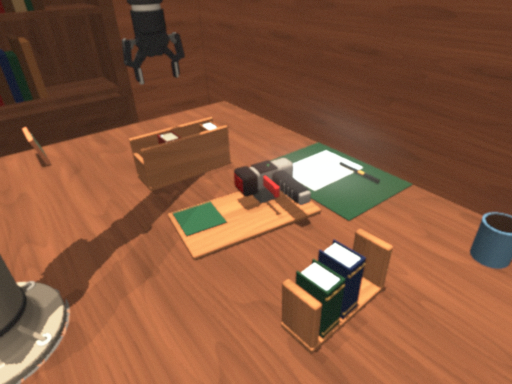

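The red book stands in the trough (168,138) beside the tan one (208,127). Green and navy are unmoved, the trigger is back at rest (270,187), and the robot is clear.

```bash
python3 -c "
from h import *
print(r.hand_in())"
```

```text
the job is handed in; nothing more can be done
None
```

I handed the job in at about 28 s of the 72 s allowed. The red book stood on the pad with its label towards the nose, the trigger was squeezed and released, and the book now stands upright in the trough, with the other books looking undisturbed in the last picture.

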